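# Index the dismantling turntable one hole towards the keycap cup

## Task

Turn the DVD drive round for its next screws: hook a fingertip under the red ring of the spring index pin, lift the pin out of its hole, swing the blue arm of the turntable exactly one hole towards the side where the tin cup of keycaps stands, and release it so that the pin snaps fully home in that hole. Do not pinch, grip or force anything, only hook and push with the fingers; leave the drive lying on the turntable and everything else on the counter where it is. Finish clear of everything.

Things in the scene. Friction and masses are not known exactly. Their poses are not given: they have to be found in the camera images.
- index_base: Fixed plywood board, 400 x 350 x 12 mm, with a steel index plate on its -x side (towards the robot). Origin: on the turntable's axis, at the counter; +y is left seen from the robot, z up. Plate top at z = 30 mm, with five holes (16 mm radial x 14 mm), each with a yellow dot, on an arc of radius 190 mm at -40, -20, 0, 20, 40 degrees from -x, positive towards +y. The pin starts in the middle one.
- turntable (a joint): Swing of the wooden turntable with its blue arm, rad. 0 = start, pin in the middle hole; positive = the arm's end moves towards +y of index_base. Neighbouring holes are 0.349 rad (20 degrees) apart, 66 mm along the arc; end stops at +-0.86. It turns against about 0.12 N m of friction and stays where it is left.
- ring_top (a point): Middle of the underside of the red ring's top bar, 190 mm from the turntable axis. Bar 8 mm; opening 58 mm high, 60 mm wide, upright and square to the arm; top bar straight for 36 mm. Pin seated: this point is at z = 150 mm, the opening's bottom at 92 mm. x: along the arm to the turntable axis, y: along the bar, z: up. A finger tilted 45 degrees in its x-z plane fits in from either side.
- index_pin (a joint): Lift of the spring pin with its ring, m. 0 = home in a hole. The 10 mm round-ended pin reaches 12 mm into the plate: free of the hole above 0.012, and it rides on the plate at 0.012 between holes; top stop 0.040. The spring presses it down with 6.6 N at 0, 9 N at 0.020. Riding on the plate it drops by itself into a hole it comes over (about 2 mm play each way).
- tin_cup: Dented tin cup full of keyboard keycaps, 76 mm across, 85 mm high, loose. Origin: centre of its underside. It stands on the +y or the -y side of index_base (about 240 mm from its middle line): that is the side to swing to.
- charger: Red plastic phone charger body, 68 x 40 x 28 mm, loose, on the side opposite to the cup. Origin: centre of its underside. Not to be moved.
- dvd_drive: Black DVD drive, 170 x 146 x 41 mm, 0.7 kg, lying loose on the turntable. Origin: centre of its underside (z = 48 mm). It rides round with the turntable.
- turntable_centre (a point): Centre of the turntable's top face, z = 48 mm; wooden disc 260 mm across. Its blue arm is a flat bar 36 mm wide on the disc's robot side, top at z = 44 mm, out to 215 mm from the axis, with an upright blue boss 28 mm across round the pin, up to z = 75 mm.
- toroid: Squat brown ferrite ring, 60 mm across, 18 mm high, loose, beside the board. Origin: centre of its underside. Not to be moved.
- circuit_board: Scrap of green circuit board, 85 x 55 x 15 mm, loose, beside the board. Origin: centre of its underside. Not to be moved.
Mind the look-alikes: they are no part of the job. Several things have the shape of the dvd_drive; the one meant has the colours described above.

How it is judged:
On the way, in this order (a step that is already met when the one before it is completed fails the run):
1. a finger lifts the pin by its ring clear of the start hole (value of joint index_pin above 0.0125 m and value of joint turntable between -0.06 and 0.06 rad and contact force between the fingers and index_pin above 1 N), for 0.1 s.
2. with the pin out of its hole the arm is swung more than half way to the next hole on the cup's side (value of joint index_pin above 0.009 m and ((y of tin_cup in the frame of index_base above 0 m and value of joint turntable above 0.18 rad) or (not (y of tin_cup in the frame of index_base above 0 m) and value of joint turntable below -0.18 rad))), for 0.05 s.
At the end, for the whole second after the job is handed in: The pin is home (lift under 3 mm) in the next hole on the cup's side (swing within 0.03 rad of 0.349 towards the cup), the turntable is at rest, the drive lies on it within 25 mm of its centre, and every other loose thing is within 20 mm of its start, the cup upright (value of joint index_pin below 0.003 m and ((y of tin_cup in the frame of index_base above 0 m and value of joint turntable between 0.319 and 0.379 rad) or (not (y of tin_cup in the frame of index_base above 0 m) and value of joint turntable between -0.379 and -0.319 rad)) and velocity of joint turntable between -0.05 and 0.05 rad/s and linear speed of dvd_drive below 0.02 m/s and horizontal distance between dvd_drive and turntable_centre below 0.025 m and height (world z) of dvd_drive between 0.043 and 0.055 m and angle between tin_cup's own z axis and vertical below 0.1 rad and distance of each of tin_cup, charger, toroid, circuit_board from where it was at the start of the episode below 0.02 m); the robot touches nothing.
It fails at once if the arm is swung well past the next hole, or the wrong way ((y of tin_cup in the frame of index_base above 0 m and (value of joint turntable above 0.509 rad or value of joint turntable below -0.12 rad)) or (not (y of tin_cup in the frame of index_base above 0 m) and (value of joint turntable below -0.509 rad or value of joint turntable above 0.12 rad))).
It fails at once if the drive is lifted, or shoved off its place on the turntable (height (world z) of dvd_drive above 0.062 m or not (horizontal distance between dvd_drive and turntable_centre below 0.025 m)).
It fails at once if the ring is pinched or wrenched (over 34 N) (contact force between the fingers and index_pin above 34 N).
It fails at once if a bystander is moved, lifted or knocked (distance of any of tin_cup, charger, toroid, circuit_board from where it was at the start of the episode above 0.02 m).
It also fails if it takes over 48 s, if anything falls off the work surface, if the arm or the gripper's body presses on something with over 40 N, if the wrist force passes 120 N, or if a joint passes its speed limit or range.

## Robot

A 7-joint arm with a two-finger parallel gripper is mounted at the origin on the work surface. World frame = base frame: x ahead of the robot, y to its left, z up, the work surface at z = 0. Lengths are in m, angles in rad, forces in N, time in s.
With the tool pointing down it reaches from about 0.425 to 1.025 m from the base axis. Payload 9.4 kg.
Tool frame: the origin (TCP) lies at the very end of the fingers, on their centre line; the grasp point (between the pads) lies 19 mm behind it; z points along the fingers, y is the direction in which the jaws open and shut (so a half turn about z gives the same grasp; the last joint's range is limited). The gripper opens to 85 mm and grips with 20 to 120 N. Pads are 22 mm wide; open, the fingers measure 114 mm over their backs; the gripper's body (76 mm by 85 mm) begins 54 mm behind the grasp point. The pads swing forward as they close: fully open they stand 13 mm farther back than shut.
Start: joints at [-1.322, 0.599, -0.003, 1.599, 0.002, 0.943, -0.08], TCP at [0.232, 0.687, 0.201] pointing down, gripper open.
Joint ranges: [-2.57, 2.57], [-0.35, 1.97], [-1.29, 1.29], [0.11, 2.56], [-1.05, 4.19], [0.11, 1.86], [-2.63, 2.63]. Speed limits (rad/s): [2.22, 2.22, 3.01, 3.01, 3.14, 3.14, 3.14].

## Interface

Orientations are given as [roll, pitch, yaw] about the fixed x, y, z axes, in that order (R = Rz(yaw) Ry(pitch) Rx(roll)).
In Python, from station import arm, viewer, ticket gives the robot as it stands.
- The arm moves only by the shell command python3 -m jog 'ROWS' [FORCE]. ROWS is JSON, a list of rows, each a list of 7 numbers: the shift along the tool's x, y, z in m, then the turn, a rotation vector about the tool's x, y, z in rad, then the opening in per cent of the stroke, from 0 (shut) to 100 (fully open). A call has 1 to 12 rows; each row shifts and turns the pose as measured when the row begins, along the tool's axes as they then stand; what a row does not reach is not made up. A row lasts 1/12 s, in which the tool goes at most 41.7 mm and 7.16 degrees, less where a joint would pass 70% of its speed; a pose out of reach is approached as far as the arm can. A call with a gripper value outside its range is refused whole. The fingers move at their own pace and stop on an object; FORCE is the grip in N (left out, the last holds). Time passes only in rows, so rows that do not move let the fingers close. It gives the time, the measured TCP pose, the force and the opening at its end, in the units of the state.
- arm.sense(): the state, without advancing time (a new reading comes with each control period).
- viewer.camera(name): name is "side" or "top" or "wrist"; returns a dict with "img" (420x560x3 uint8, red, green, blue), "range_z" (420x560 float32, m along the optical axis (not along the pixel's ray), 0 where there is no reading), "vfov" (degrees; the focal length in pixels is half the picture's height over the tangent of half this angle, whatever the lens; pixels are square), "cx", "cy" (the principal point, pixels), "eye" and "attitude" of the camera in the world. Camera axes: x right, y up, looking along -z (the intrinsics and any distortion apply to the point x, -y, -z); pixel columns grow to the right and rows downward; lengths in m; the calibration is good to about 2 mm. The wrist camera is an equidistant fisheye: a pixel r from the principal point sees the ray r / f radians off the axis. A picture is of the moment at which its call begins.
- ticket.hand_in(): hands the job in, once; it reports no verdict.
The state is a dict: "time_s": time; "qpos": joint angles; "qvel": joint speeds; "effort": joint torques, N m; "position": TCP position; "ee_rot": TCP orientation; "force": force on the tool from outside, world axes, zero at the start; "ft_torque": the same for the moment, N m; "gripper_width": finger opening in m.
Only numpy, scipy, OpenCV 4.12 (cv2) and the standard library are available. Lean on these libraries where they do the work, as an engineer would, in place of code of your own. Each camera call takes 0.05 s, during which the arm holds its last target.

## Working session

There is one attempt and no reset: what is moved stays moved. The work goes in short steps, Python scripts to look and compute and a shell command to move; the robot and the scene stay as the last step left them, time stands still between calls to the robot, and variables do not carry over. Pictures are saved under pics/ and viewed, and the job is handed in when it is done.

```bash
ls; mkdir -p pics; cat > h.py <<'E'
import numpy as np, cv2
from scipy.spatial.transform import Rotation as R
from station import arm, viewer, ticket
def rot(a):
    a=np.array(a,float)
    if a.shape==(3,3): return a
    if a.size==4: return R.from_quat(a).as_matrix()
    return R.from_euler('xyz',a).as_matrix()
E
python3 - <<'E'
from h import *
print(arm.sense())
for n in ["side","top","wrist"]:
    c=viewer.camera(n); cv2.imwrite(f"pics/{n}0.png",c["img"][:,:,::-1]); np.savez(f"{n}0.npz",**c)
    print(n,{k:c[k] for k in c if k not in("img","range_z")})
E
```

```text
pics
{'time_s': 0.0, 'qpos': array([-1.32168731,  0.60013806, -0.00253242,  1.60015522,  0.00178219,
        0.9429126 , -0.07980018]), 'qvel': array([ 6.98839990e-04,  1.43309415e-03, -7.11516437e-04, -5.15818625e-04,
        1.96209474e-04,  1.00806792e-03, -2.33299185e-05]), 'effort': array([-1.35116694e-03, -7.76458955e+01,  1.56463288e+00, -2.58001721e+01,
        1.23279993e-02,  9.12270014e-03,  1.57139112e-06]), 'position': array([0.23190507, 0.68634016, 0.20059876]), 'ee_rot': array([-3.13998761e+00,  1.38779513e-04,  2.81582271e+00]), 'force': array([ 0.36064065,  0.60481656, -0.95402108]), 'ft_torque': array([0.01955105, 0.01147734, 0.02019634]), 'gripper_width': 0.08506480569452773}
side {'vfov': 54.49559797866779, 'cx': 280.5259032497699, 'cy': 214.3441230762492, 'eye': array([ 0.54691979, -0.52141877,  0.77695817]), 'attitude': array([ 0.7091257 , -0.00384016, -0.03532994])}
top {'vfov': 47.18777255252784, 'cx': 277.459852035152, 'cy': 199.79774717080392, 'eye': array([0.42357685, 0.03782921, 1.041963  ]), 'attitude': array([ 0.14669503, -0.02077986, -1.5519019 ])}
wrist {'vfov': 65.70646984690485, 'cx': 288.07766705531526, 'cy': 207.82992929761153, 'eye': array([0.15140442, 0.71315123, 0.37346658]), 'attitude': array([-0.33148534,  0.00163535,  1.24517611])}
```

View pics/side0.png

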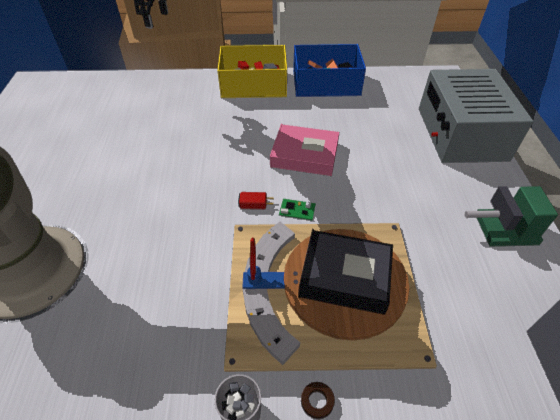

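View pics/top0.png

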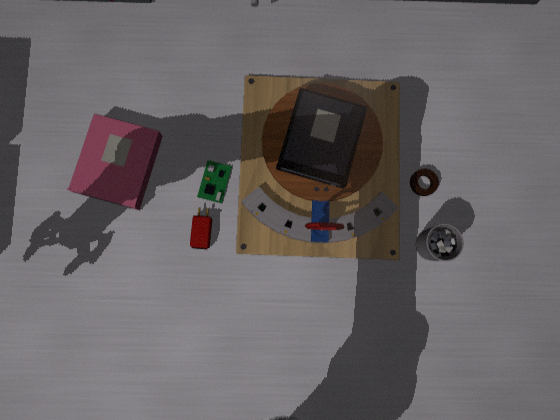

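View pics/wrist0.png

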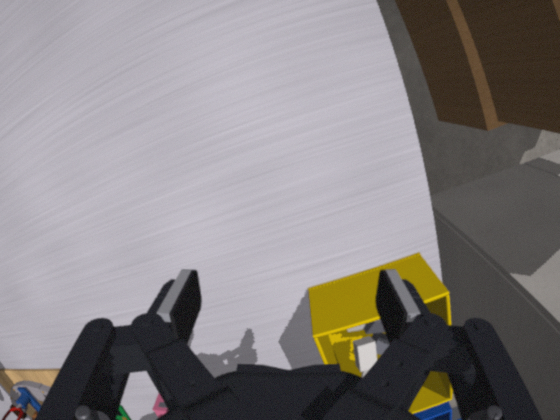

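The cup stands on the −y side: right at (442,242) in the top view, near at (238,400) in the side view. The charger is opposite at (201,230). The black drive on the turntable, at (322,137) in the top view, is the one meant. The pink box at (115,160) has the same shape but is a look-alike. Next I'll measure.

```bash
cat >> h.py <<'E'
def cloud(c):
    h,w=c["range_z"].shape; f=h/2/np.tan(np.radians(c["vfov"])/2)
    u,v=np.meshgrid(np.arange(w),np.arange(h)); z=c["range_z"]
    P=np.stack([(u-c["cx"])/f*z,-(v-c["cy"])/f*z,-z],-1)
    return P@rot(c["attitude"]).T+c["eye"]
E
python3 - <<'E'
from h import *
for n in ["top","side"]:
    c=dict(np.load(f"{n}0.npz")); P=cloud(c); hsv=cv2.cvtColor(c["img"],cv2.COLOR_RGB2HSV); H,S,V=[hsv[...,i].astype(int) for i in range(3)]
    ok=c["range_z"]>0
    red=((H<8)|(H>172))&(S>170)&(V>70)&ok
    blue=(H>100)&(H<130)&(S>120)&ok
    X=P[...,0];Y=P[...,1];Z=P[...,2]
    reg=(X>0.35)&(X<1.0)&(abs(Y)<0.35)
    m=red&reg&(Z>0.08); p=P[m]; print(n,"ring",len(p),p.mean(0),p.min(0),p.max(0))
    t=p[p[:,2]>p[:,2].max()-0.012]; print(" top",len(t),t.mean(0),t.min(0),t.max(0)); 
    d=np.linalg.svd(p[:,:2]-p[:,:2].mean(0))[2][0]; print(" dir",d)
    m=blue&reg&(Z>0.03)&(Z<0.05); p=P[m]; print(" blue arm",len(p),p.mean(0),p.min(0),p.max(0)); print(cv2.minAreaRect(p[:,:2].astype(np.float32)))
    m=blue&reg&(Z>0.065); p=P[m]; print(" boss",len(p),p.mean(0) if len(p) else 0)
    wood=(H>5)&(H<25)&(S>100)&reg
    m=wood&(abs(Z-0.048)<0.005); p=P[m]; print(" disc",len(p)); 
    if len(p): print(cv2.minEnclosingCircle(p[:,:2].astype(np.float32)))
    m=wood&(abs(Z-0.012)<0.005); p=P[m]; print(" board",len(p),np.median(p[:,2])); print(cv2.minAreaRect(p[:,:2].astype(np.float32)))
    m=(X>0.35)&(X<.6)&(Y<-.1)&(Y>-.35)&(Z>0.06)&ok; p=P[m]; print(" cup",len(p),p.mean(0),p.min(0),p.max(0))
    m=red&reg&(Z<0.05); p=P[m]; print(" charger",p.mean(0))
E
```

```text
top ring 108 [ 0.51053751 -0.06019134  0.1145618 ] [ 0.50769264 -0.09366518  0.08645476] [ 0.5139479  -0.03221045  0.16102256]
 top 23 [ 0.51093817 -0.04837312  0.15551445] [ 0.50889245 -0.05563354  0.14955281] [ 0.51300626 -0.03978347  0.16102256]
 dir [-0.01473565 -0.99989142]
 blue arm 474 [ 0.53292653 -0.0686421   0.0442061 ] [ 0.48678853 -0.08722134  0.03812048] [ 0.57129882 -0.05104279  0.04983805]
((0.5290881395339966, -0.06919319182634354), (0.03570062667131424, 0.08465651422739029), 89.4807357788086)
 boss 77 [ 0.54369255 -0.06996998  0.07865039]
 disc 4515
((0.7014409899711609, -0.07265513390302658), 0.12999363243579865)
 board 10282 0.012408696994913648
((0.6554138660430908, -0.07063740491867065), (0.5164693593978882, 0.3967439830303192), 88.8178939819336)
 cup 993 [ 0.48954352 -0.31273056  0.07650898] [ 0.45136687 -0.34996807  0.06006142] [ 0.59991844 -0.10064117  0.1466409 ]
 charger [0.50253169 0.18220738 0.02820524]
side ring 146 [ 0.51184608 -0.08165133  0.13901031] [ 0.50787986 -0.1076725   0.09047041] [ 0.51436866 -0.03918652  0.16029376]
 top 75 [ 0.51188057 -0.07579251  0.15636872] [ 0.50976578 -0.09963062  0.14883146] [ 0.51394191 -0.04499592  0.16029376]
 dir [-0.02100226 -0.99977943]
 blue arm 502 [ 0.53464687 -0.07311245  0.04411922] [ 0.4874683  -0.08924462  0.03908698] [ 0.57148324 -0.05014019  0.0497216 ]
((0.529116153717041, -0.07026726007461548), (0.03760971501469612, 0.08356688916683197), 88.01874542236328)
 boss 181 [ 0.59928456 -0.09730867  0.07882727]
 disc 4552
((0.7007436752319336, -0.07316062599420547), 0.13043345510959625)
 board 7236 0.012258300494791818
((0.6568644046783447, -0.07382127642631531), (0.5165292024612427, 0.39754822850227356), 88.6926498413086)
 cup 1502 [ 0.48819076 -0.30123189  0.07814955] [ 0.44996898 -0.34786013  0.06012445] [ 0.59995191 -0.10002736  0.14695722]
 charger [0.50379201 0.17323533 0.02476233]
```

```bash
cat >> h.py <<'E'
PSI=-0.02; AX=np.array([0.701,-0.073])
def goal(th, d, zc, lat=0, tilt=45):
    """tool pose: th=turntable joint (neg = to -y); centreline crosses ring plane at height zc, tip d beyond; lat along bar(+y)"""
    a=PSI-th  # negative swing -> ccw yaw
    ex=np.array([np.cos(a),np.sin(a),0]); ey=np.array([-np.sin(a),np.cos(a),0]); ez=np.array([0,0,1.])
    t=np.radians(tilt); tz=-np.sin(t)*ex-np.cos(t)*ez; ty=ey; tx=np.cross(ty,tz)
    p=np.array([*AX,0])-0.19*ex+zc*ez+lat*ey+d*tz
    return p,np.stack([tx,ty,tz],1)
def now():
    s=arm.sense(); return np.array(s["position"]),rot(s["ee_rot"]),s
def delta(p,Rm):
    p0,R0,s=now()
    print("shift tool mm",np.round(R0.T@(p-p0)*1000,1),"world mm",np.round((p-p0)*1000,1),"turn rotvec",np.round(R.from_matrix(R0.T@Rm).as_rotvec(),4))
    print("t",s["time_s"],"F",np.round(s["force"],2),"w",s["gripper_width"],"q",np.round(s["qpos"],2))
E
python3 - <<'E'
from h import *
delta(np.array([0.60,-0.07,0.27]),goal(0,0,.1)[1]); print(goal(0,.018,.121))
E
```

```text
shift tool mm [-590.8 -599.   -68.4] world mm [ 368.  -756.5   69.2] turn rotvec [ 0.1189  0.7791 -0.2903]
t 0.15 F [-0.49 -0.59  0.16] w 0.08542378218238976 q [-1.32  0.6  -0.    1.6   0.    0.94 -0.08]
(array([ 0.49831262, -0.06894571,  0.10827208]), array([[-0.70696536,  0.01999867, -0.70696536],
       [ 0.01414119,  0.99980001,  0.01414119],
       [ 0.70710678,  0.        , -0.70710678]]))
```

```bash
python3 -m jog '[[-0.02,-0.02,-0.008,0,0,0,0],[-0.025,-0.025,-0.008,0,0,0,0],[-0.025,-0.025,-0.008,0,0,0,0],[-0.025,-0.025,-0.008,0,0,0,0],[-0.025,-0.025,-0.008,0,0,0,0],[-0.025,-0.025,-0.008,0,0,0,0],[-0.025,-0.025,-0.008,0,0,0,0],[-0.025,-0.025,-0.008,0,0,0,0],[-0.025,-0.025,0,0,0,0,0],[-0.025,-0.025,0,0,0,0,0],[-0.025,-0.025,0,0,0,0,0],[-0.025,-0.025,0,0,0,0,0]]'; python3 - <<'E'
from h import *
delta(np.array([0.60,-0.07,0.27]),goal(0,0,.1)[1])
E
```

```text
time_s: 1.15
position: [0.4181, 0.3035, 0.263]
ee_rot: [-3.137, -0.004, 2.83]
force: [0.5, -0.1, -0.0]
gripper_width: -0.0001
shift tool mm [-287.5 -299.9   -6.7] world mm [ 181.9 -373.5    7. ] turn rotvec [ 0.1106  0.7754 -0.2775]
t 1.15 F [ 0.53 -0.12 -0.02] w -5.7842028603193286e-05 q [-0.77  0.28  0.04  2.   -0.02  0.87  0.54]
```

```bash
python3 -m jog '[[-0.025,-0.026,0,0,0,0,0],[-0.025,-0.026,0,0,0,0,0],[-0.025,-0.026,0,0,0,0,0],[-0.025,-0.026,0,0,0,0,0],[-0.025,-0.026,0,0,0,0,0],[-0.025,-0.026,0,0,0,0,0],[-0.025,-0.026,0,0,0,0,0],[-0.025,-0.026,0,0,0,0,0],[-0.025,-0.026,0,0,0,0,0],[-0.025,-0.026,0,0,0,0,0],[-0.025,-0.026,0,0,0,0,0],[-0.02,-0.02,0,0,0,0,0]]'; python3 - <<'E'
from h import *
delta(np.array([0.60,-0.07,0.27]),goal(0,0,.1)[1])
E
```

```text
time_s: 2.15
position: [0.6102, -0.101, 0.2635]
ee_rot: [-3.138, -0.003, 2.83]
force: [0.1, -0.0, 0.3]
gripper_width: 0.0001
shift tool mm [19.2 26.4 -6.5] world mm [-10.2  31.    6.5] turn rotvec [ 0.1111  0.7757 -0.2777]
t 2.15 F [ 0.1  -0.04  0.31] w 0.00013779627930611595 q [-0.06  0.41  0.19  1.79 -0.09  0.95  1.42]
```

```bash
python3 -m jog '[[0,0,0,0.015,0.1,-0.037,0],[0,0,0,0.015,0.1,-0.037,0],[0,0,0,0.015,0.1,-0.037,0],[0,0,0,0.015,0.1,-0.037,0]]'; python3 - <<'E'
from h import *
delta(np.array([0.60,-0.07,0.27]),goal(0,0,.1)[1])
E
```

```text
time_s: 2.48
position: [0.6084, -0.1126, 0.2672]
ee_rot: [-3.104, -0.415, 2.961]
force: [-0.3, 1.0, -0.2]
gripper_width: 0.0002
shift tool mm [15.7 40.5  2.3] world mm [-8.4 42.6  2.8] turn rotvec [ 0.0537  0.367  -0.1399]
t 2.4833 F [-0.3   0.99 -0.15] w 0.00023017632167417377 q [-0.    0.62  0.16  1.47 -0.07  1.47  1.57]
```

```bash
python3 -m jog '[[0,0.01,0,0.014,0.092,-0.035,0],[0,0.01,0,0.014,0.092,-0.035,0],[0,0.01,0,0.013,0.092,-0.035,0],[0,0.01,0,0.013,0.092,-0.035,0],[0,0,0,0,0,0,0]]'; python3 - <<'E'
from h import *
p,Rm=goal(0,-.05,.121)
delta(p,Rm)
E
```

```text
time_s: 2.9
position: [0.612, -0.0737, 0.2543]
ee_rot: [3.135, -0.796, 3.134]
force: [-1.1, 0.9, -1.6]
gripper_width: -0.0001
shift tool mm [-24.    2.5 115.4] world mm [-65.6   3.7 -97.9] turn rotvec [-0.002  -0.0103  0.0085]
t 2.9 F [-1.08  0.95 -1.64] w -0.00011205790039780872 q [-0.09  0.85  0.24  1.25 -0.09  1.86  1.72]
```

```bash
python3 -m jog '[[-0.006,0,0.025,0,0,0,0],[-0.006,0,0.025,0,0,0,0],[-0.006,0,0.02,0,0,0,0],[-0.006,0,0.015,0,0,0,0],[0,0,0,0,0,0,0]]'; python3 - <<'E'
from h import *
p,Rm=goal(0,-.05,.121)
delta(p,Rm); print(arm.sense()["qpos"])
for n in ["top","side","wrist"]:
    c=viewer.camera(n); cv2.imwrite(f"pics/{n}1.png",c["img"][:,:,::-1])
E
```

```text
time_s: 3.32
position: [0.5658, -0.0718, 0.1721]
ee_rot: [3.141, -0.8, 3.131]
force: [0.6, -0.3, -0.4]
gripper_width: -0.0002
shift tool mm [ 2.3  1.6 24.9] world mm [-19.4   1.9 -15.7] turn rotvec [-0.0056 -0.0142  0.0066]
t 3.3167 F [ 0.63 -0.29 -0.35] w -0.00020944208405176103 q [-0.1   0.87  0.22  1.44 -0.09  1.65  1.71]
[-0.09644039  0.86508894  0.2246206   1.43757428 -0.09134236  1.65432033
  1.71342853]
```

View pics/side1.png

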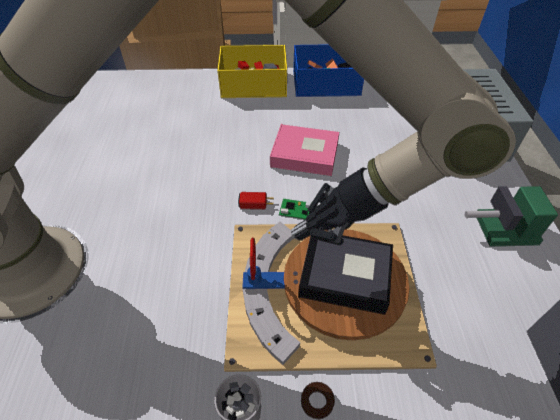

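View pics/wrist1.png

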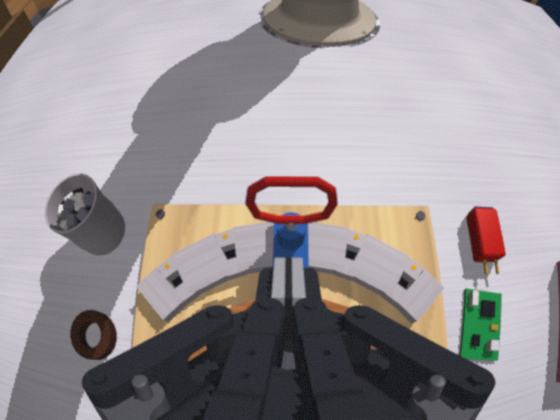

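The wrist view shows the finger tips at (289,265), lined up with the ring at (291,200). The cup and toroid are on the left and the charger on the right, and the ring opening is free.

```bash
python3 -m jog '[[0.003,0.002,0.015,-0.005,-0.014,0.006,0],[0.001,0.001,0.014,0,0,0,0],[0,0,0.01,0,0,0,0],[0,0,0,0,0,0,0]]'; python3 - <<'E'
from h import *
p,Rm=goal(0,.018,.121)
delta(p,Rm)
for n in ["side","wrist"]:
    c=viewer.camera(n); cv2.imwrite(f"pics/{n}2.png",c["img"][:,:,::-1])
    if n=="side": cv2.imwrite(f"pics/{n}2c.png",cv2.resize(c["img"][180:320,200:340,::-1],None,fx=4,fy=4))
E
```

```text
time_s: 3.8
position: [0.542, -0.0698, 0.1539]
ee_rot: [-3.14, -0.769, 3.12]
force: [0.0, -0.0, 0.1]
gripper_width: 0.0002
shift tool mm [-0.4  0.1 63.2] world mm [-43.7   0.9 -45.7] turn rotvec [-0.0007  0.0165 -0.001 ]
t 3.8 F [ 0.03 -0.04  0.14] w 0.00017551283871590338 q [-0.1   0.84  0.22  1.53 -0.1   1.56  1.71]
```

View pics/side2c.png

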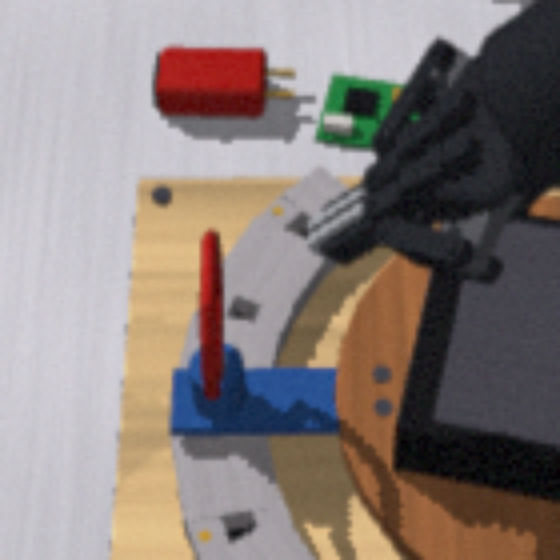

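View pics/wrist2.png

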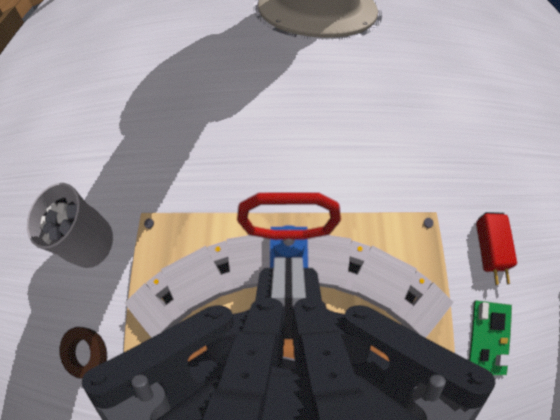

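The fingers sit centred at (289,265), just in front of the ring. I'll insert along the finger axis.

```bash
python3 -m jog '[[0,0,0.015,0,0.008,0,0],[0,0,0.015,0,0.008,0,0],[0,0,0.012,0,0,0,0],[0,0,0,0,0,0,0]]'; python3 - <<'E'
from h import *
p,Rm=goal(0,.018,.121)
delta(p,Rm)
for n in ["side","wrist"]:
    c=viewer.camera(n); cv2.imwrite(f"pics/{n}3.png",c["img"][:,:,::-1])
    if n=="side": cv2.imwrite(f"pics/{n}3c.png",cv2.resize(c["img"][180:320,200:340,::-1],None,fx=4,fy=4))
E
```

```text
time_s: 4.23
position: [0.5166, -0.0698, 0.125]
ee_rot: [-3.139, -0.778, 3.121]
force: [0.0, 0.2, -0.4]
gripper_width: 0.0
shift tool mm [ 1.3  0.5 24.8] world mm [-18.3   0.8 -16.7] turn rotvec [-0.0015  0.0076 -0.0008]
t 4.2333 F [ 0.02  0.2  -0.36] w 2.375421890350702e-05 q [-0.1   0.85  0.22  1.61 -0.1   1.48  1.71]
```

View pics/side3c.png

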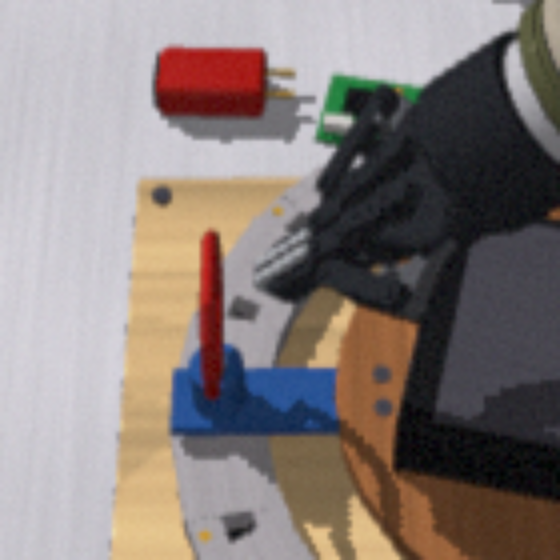

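View pics/wrist3.png

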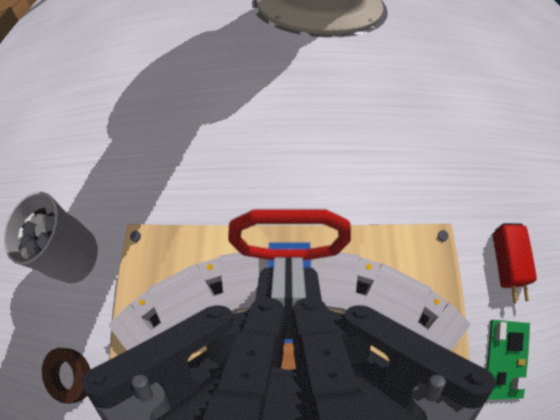

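```bash
python3 - <<'E'
from h import *
c=viewer.camera("side"); P=cloud(c); p0,R0,s=now()
Q=(P-p0)@R0
u0,v0=200,180
for (a,b) in [(262,278),(270,268),(290,270),(300,230),(275,290),(210,300),(210,240)]:
    u=u0+a/4;v=v0+b/4; print((a,b),np.round(P[int(v),int(u)],4),"tool",np.round(Q[int(v),int(u)],4))
ok=c["range_z"]>0
m=ok&(abs(Q[...,1])<.03)&(abs(Q[...,0])<.03)&(Q[...,2]>-.1)&(Q[...,2]<.02)&(P[...,2]>.1)
img=c["img"].astype(int); red=(img[...,0]>1.8*img[...,1])
q=Q[m&~red]; print(len(q), np.percentile(q[:,2],[50,90,97,100])); print(np.round(q[np.argsort(-q[:,2])[:10]],4))
E
```

```text
(262, 278) [ 0.5362 -0.0762  0.1598] tool [ 0.011  -0.006  -0.0364]
(270, 268) [ 0.54   -0.0742  0.1633] tool [ 0.0107 -0.004  -0.0415]
(290, 270) [ 0.5492 -0.0777  0.1676] tool [ 0.0071 -0.0073 -0.0511]
(300, 230) [ 0.5553 -0.0598  0.1743] tool [ 0.0077  0.0107 -0.0599]
(275, 290) [ 0.5416 -0.0839  0.1608] tool [ 0.0077 -0.0136 -0.041 ]
(210, 300) [ 0.5119 -0.0859  0.1554] tool [ 0.0251 -0.0162 -0.0164]
(210, 240) [ 0.5118 -0.0543  0.1595] tool [ 0.0285  0.0154 -0.0188]
527 [-0.07695494 -0.04279651 -0.03579441  0.01812044]
[[-0.0118  0.029   0.0181]
 [ 0.0201  0.0245 -0.0147]
 [ 0.0234  0.0181 -0.0187]
 [ 0.0234  0.0157 -0.0188]
 [-0.0003 -0.0063 -0.0298]
 [ 0.0081  0.0031 -0.0304]
 [-0.0045 -0.007  -0.0308]
 [ 0.0041 -0.0071 -0.0318]
 [ 0.007  -0.0064 -0.0321]
 [ 0.0097 -0.0032 -0.0322]]
```

```bash
python3 - <<'E'
from h import *
c=viewer.camera("top"); P=cloud(c); p0,R0,s=now(); print(p0)
Q=(P-p0)@R0
ok=c["range_z"]>0
img=c["img"].astype(int); red=(img[...,0]>1.8*img[...,1])
m=ok&(abs(Q[...,1])<.02)&(abs(Q[...,0])<.016)&(Q[...,2]>-.1)&(Q[...,2]<.025)&(P[...,2]>.1)&~red
q=Q[m]; print(len(q)); print(np.round(q[np.argsort(-q[:,2])[:10]],4))
cv2.imwrite("pics/top3c.png",cv2.resize(c["img"][130:270,240:400,::-1],None,fx=4,fy=4))
E
```

```text
[ 0.51884545 -0.06990585  0.12625221]
0
[]
```

View pics/top3c.png

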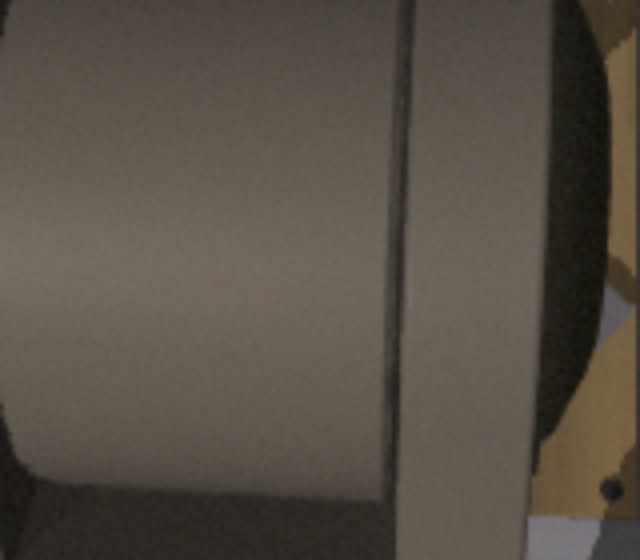

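```bash
python3 - <<'E'
from h import *
c=viewer.camera("wrist"); p0,R0,s=now()
f=210/np.tan(np.radians(c["vfov"])/2); Rc=rot(c["attitude"])
def proj(p):
    q=Rc.T@(p-c["eye"]); th=np.arctan2(np.hypot(q[0],q[1]),-q[2]); ph=np.arctan2(-q[1],q[0]); return c["cx"]+f*th*np.cos(ph),c["cy"]+f*th*np.sin(ph)
print(c["eye"],"cam in tool",R0.T@(c["eye"]-p0), "axis in tool",R0.T@(-Rc[:,2]))
for z in [0,-.01,-.02,-.03,-.04]: print(z,np.round(proj(p0+R0@np.array([0.011,0,z]))),np.round(proj(p0+R0@np.array([0,0,z]))))
print("ring",proj(np.array([.511,-.0695,.158])),proj(np.array([.511,-.0695,.088])))
P=cloud(c)
cv2.imwrite("pics/wrist4c.png",cv2.resize(c["img"][180:330,190:390,::-1],None,fx=4,fy=4))
E
```

```text
[ 0.57832107 -0.07108447  0.30854081] cam in tool [ 0.08488894 -0.00036935 -0.17194352] axis in tool [-3.25142292e-01 -2.10009769e-04  9.45665081e-01]
0 [289. 232.] [289. 249.]
-0.01 [289. 239.] [289. 257.]
-0.02 [289. 247.] [289. 266.]
-0.03 [289. 256.] [289. 275.]
-0.04 [289. 266.] [289. 286.]
ring (np.float64(289.23935534616714), np.float64(215.09390958651974)) (np.float64(289.1035011053922), np.float64(255.50676233369614))
```

View pics/wrist4c.png

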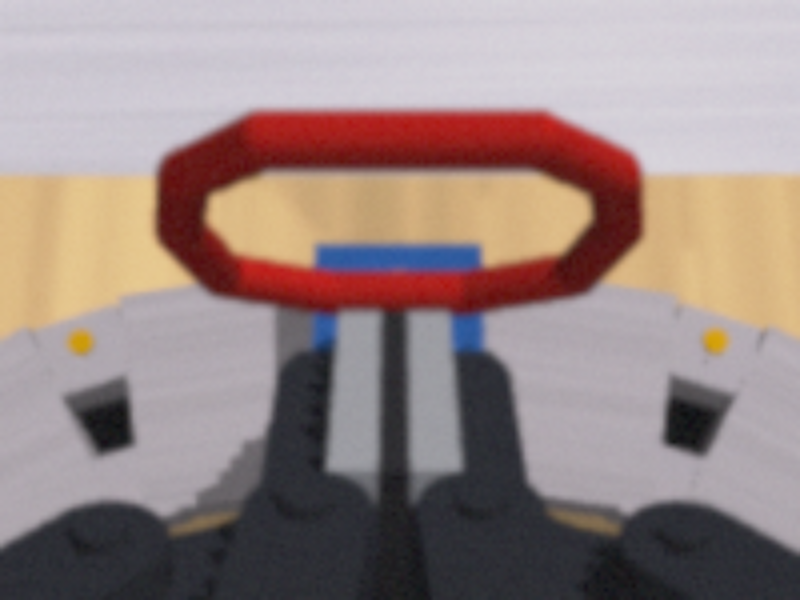

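The fingertips really end about 31 mm behind the reported TCP: side depth gives −30 mm, and the wrist view gives tip row 257, where the TCP would be at 232. I'll allow for that. First, the finger's upper profile.

```bash
python3 - <<'E'
from h import *
p0,R0,s=now()
c=viewer.camera("side"); P=cloud(c); Q=(P-p0)@R0; ok=c["range_z"]>0
img=c["img"].astype(int); red=(img[...,0]>1.8*img[...,1])
for z in np.arange(-.03,-.14,-.008):
    m=ok&~red&(abs(Q[...,2]-z)<.004)&(abs(Q[...,1])<.08)&(abs(Q[...,0])<.06)&(P[...,2]>.1)
    q=Q[m]
    if len(q): print(round(z,3),len(q),"x",np.round([q[:,0].min(),q[:,0].max()],3),"y",np.round([q[:,1].min(),q[:,1].max()],3))
E
```

```text
-0.03 5 x [-0.007  0.008] y [-0.007 -0.005]
-0.038 38 x [-0.008  0.012] y [-0.014  0.006]
-0.046 51 x [-0.007  0.011] y [-0.015  0.013]
-0.054 55 x [-0.008  0.012] y [-0.015  0.013]
-0.062 47 x [-0.006  0.012] y [-0.015  0.013]
-0.07 36 x [0.003 0.013] y [-0.017  0.013]
-0.078 89 x [-0.009  0.014] y [-0.034  0.032]
-0.086 131 x [-0.012  0.013] y [-0.04   0.038]
-0.094 122 x [-0.016  0.017] y [-0.047  0.045]
-0.102 159 x [-0.017  0.018] y [-0.051  0.051]
-0.11 148 x [-0.012  0.018] y [-0.059  0.057]
-0.118 221 x [-0.012  0.018] y [-0.063  0.06 ]
-0.126 217 x [-0.013  0.02 ] y [-0.062  0.059]
-0.134 201 x [-0.009  0.021] y [-0.051  0.039]
```

```bash
python3 -m jog '[[0.001,0,0.014,0,0.007,0,0],[0,0,0.013,0,0,0,0],[0,0,0.013,0,0,0,0],[0,0,0.008,0,0,0,0],[0,0,0,0,0,0,0]]'; python3 - <<'E'
from h import *
p,Rm=goal(0,.046,.121)
delta(p,Rm)
for n in ["side","wrist"]:
    c=viewer.camera(n); cv2.imwrite(f"pics/{n}5c.png",cv2.resize((c["img"][180:320,200:340,::-1] if n=="side" else c["img"][180:330,190:390,::-1]),None,fx=4,fy=4))
E
```

```text
time_s: 4.95
position: [0.4864, -0.0695, 0.0929]
ee_rot: [-3.139, -0.775, 3.121]
force: [0.8, 0.6, -0.3]
gripper_width: 0.0001
shift tool mm [2.5 0.8 8.7] world mm [-7.8  0.9 -4.4] turn rotvec [-0.0022  0.0101 -0.0004]
t 4.95 F [ 0.79  0.59 -0.31] w 6.500343354583466e-05 q [-0.1   0.86  0.21  1.7  -0.1   1.38  1.71]
```

View pics/side5c.png

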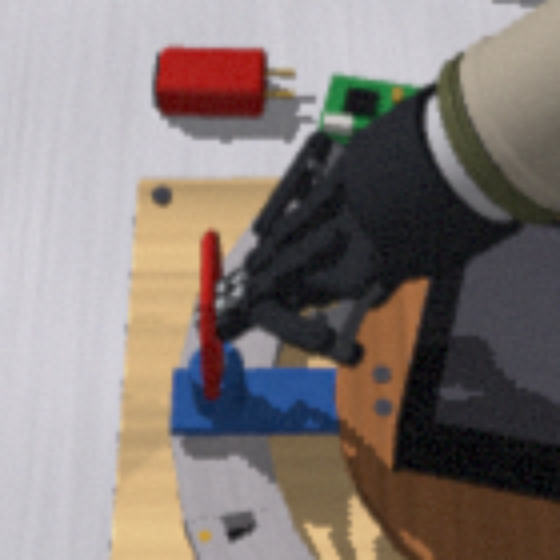

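View pics/wrist5c.png

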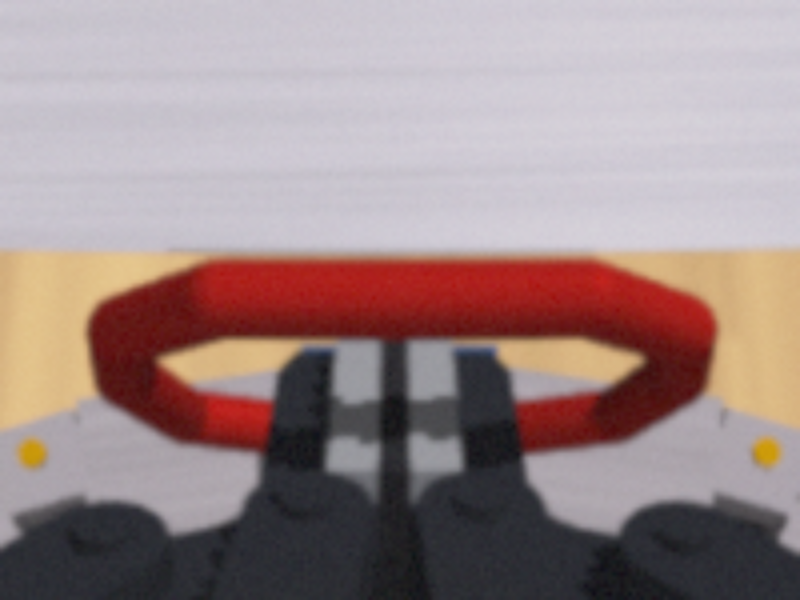

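The wrist crop shows the tips now covering the ring's lower bar and reaching under the upper one, centred. That agrees with the 31 mm offset. I'll go a little further in.

```bash
python3 -m jog '[[0.002,0,0.006,0,0.01,0,0],[0.001,0,0.004,0,0,0,0],[0,0,0,0,0,0,0]]'; python3 - <<'E'
from h import *
p,Rm=goal(0,.046,.121)
delta(p,Rm)
for n in ["wrist","side"]:
    c=viewer.camera(n); cv2.imwrite(f"pics/{n}6c.png",cv2.resize((c["img"][180:320,200:340,::-1] if n=="side" else c["img"][180:330,190:390,::-1]),None,fx=4,fy=4))
E
```

```text
time_s: 5.3
position: [0.4798, -0.0695, 0.0889]
ee_rot: [-3.139, -0.781, 3.121]
force: [0.4, -0.0, -0.1]
gripper_width: -0.0001
shift tool mm [0.6 0.9 1.2] world mm [-1.2  0.9 -0.5] turn rotvec [-0.0026  0.0039 -0.0003]
t 5.3 F [ 0.44 -0.03 -0.08] w -5.533228177612112e-05 q [-0.1   0.86  0.21  1.71 -0.1   1.36  1.71]
```

View pics/wrist6c.png

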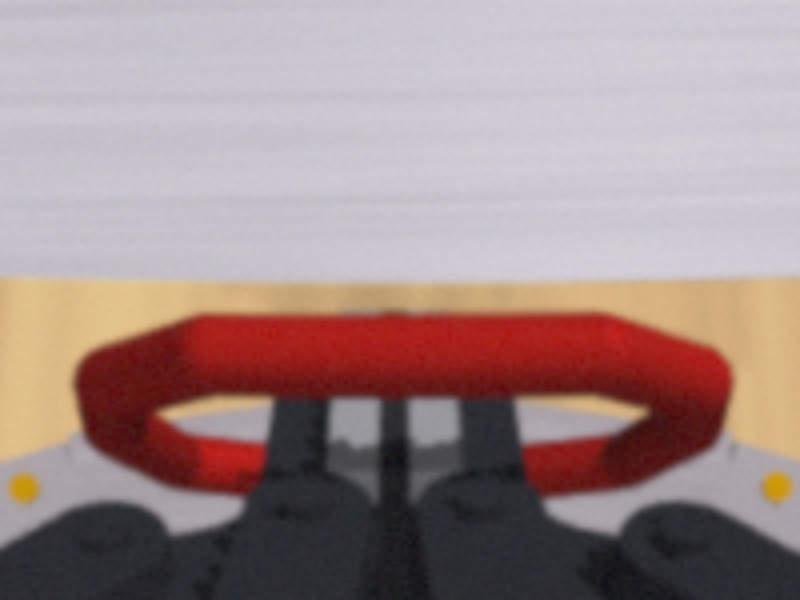

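View pics/side6c.png

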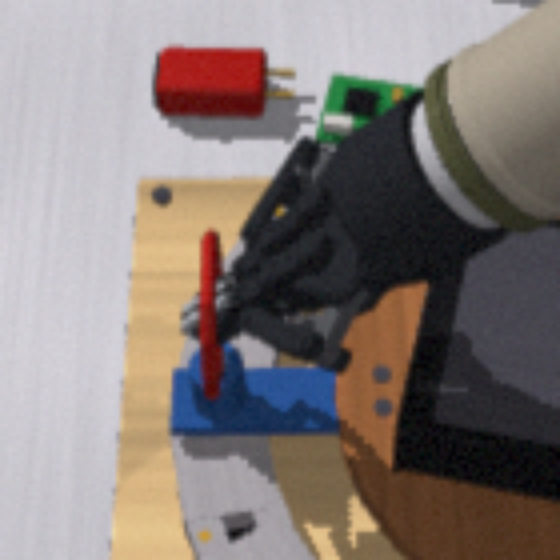

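```bash
python3 -m jog '[[0.004,0.001,-0.004,0,0,0,0],[0.003,0,-0.003,0,0,0,0],[0,0,0,0,0,0,0]]'; python3 -m jog '[[0.002,0,-0.002,0,0,0,0],[0,0,0,0,0,0,0]]';  python3 -m jog '[[0.002,0,-0.002,0,0,0,0],[0,0,0,0,0,0,0]]'; python3 - <<'E'
from h import *
delta(*goal(0,.046,.121))
E
```

```text
time_s: 5.65
position: [0.4806, -0.0684, 0.1001]
ee_rot: [-3.139, -0.781, 3.121]
force: [-0.2, -0.1, 0.0]
gripper_width: -0.0002
time_s: 5.82
position: [0.4813, -0.0683, 0.1034]
ee_rot: [-3.139, -0.779, 3.122]
force: [0.4, 0.6, -0.3]
gripper_width: -0.0
time_s: 5.98
position: [0.4823, -0.0683, 0.1053]
ee_rot: [-3.139, -0.776, 3.122]
force: [1.6, -0.3, -7.2]
gripper_width: 0.0001
shift tool mm [-9.1 -0.3 14.7] world mm [ -3.8  -0.2 -16.9] turn rotvec [-0.0031  0.0098  0.0002]
t 5.9833 F [ 1.59 -0.31 -7.19] w 8.442433286716066e-05 q [-0.1   0.84  0.21  1.7  -0.1   1.39  1.71]
```

Contact at TCP z ≈ 0.105, with −7 N on the tool. Now I'll lift about 18 mm.

```bash
python3 -m jog '[[0.003,0,-0.003,0,0,0,0],[0.003,0,-0.003,0,0,0,0],[0.003,0,-0.003,0,0,0,0],[0.003,0,-0.003,0,0,0,0],[0,0,0,0,0,0,0]]'; python3 - <<'E'
from h import *
delta(*goal(0,.046,.121))
c=viewer.camera("side"); P=cloud(c); img=c["img"].astype(int)
red=(img[...,0]>2*img[...,1])&(img[...,0]>70)&(abs(P[...,0]-.511)<.03)&(P[...,1]<.1)&(P[...,1]>-.2)&(P[...,2]>.08)
p=P[red]; print(len(p),p.min(0),p.max(0), np.percentile(p[:,2],[90,95])) 
E
```

```text
time_s: 6.4
position: [0.483, -0.0682, 0.1217]
ee_rot: [-3.139, -0.773, 3.122]
force: [2.2, -0.1, -9.6]
gripper_width: -0.0001
shift tool mm [-19.9  -0.3  26.9] world mm [ -4.5  -0.3 -33.2] turn rotvec [-0.0035  0.0123  0.0004]
t 6.4 F [ 2.24 -0.15 -9.65] w -6.427650800095397e-05 q [-0.11  0.82  0.22  1.7  -0.1   1.41  1.71]
166 [ 0.50715741 -0.10774434  0.10701124] [ 0.51457392 -0.04631416  0.17712891] [0.17523027 0.17551356]
```

```bash
python3 -m jog '[[0,-0.005,0,0.016,0,-0.016,0],[0,-0.0095,0,0.031,0,-0.031,0],[0,-0.0095,0,0.031,0,-0.031,0],[0,0,0,0,0,0,0]]'; cat >> h.py <<'E'
def ring():
    c=viewer.camera("side"); P=cloud(c); img=c["img"].astype(int)
    red=(img[...,0]>2*img[...,1])&(img[...,0]>70)&(abs(P[...,0]-.52)<.04)&(P[...,1]<.1)&(P[...,1]>-.22)&(P[...,2]>.08)
    p=P[red]; print("ring n",len(p),"zmax",np.round(np.percentile(p[:,2],[95,100]),4),"min",np.round(p.min(0),3),"max",np.round(p.max(0),3))
    top=p[p[:,2]>p[:,2].max()-.006]; d=np.linalg.svd(top[:,:2]-top[:,:2].mean(0))[2][0]; d*=np.sign(d[1]); print(" bar dir angle",np.arctan2(-d[0],d[1]),"-> theta",PSI-np.arctan2(-d[0],d[1]))
    x=top[:,:2].mean(0)
    tt=p[p[:,2]>p[:,2].max()-.012]; print(" bar y range",tt[:,1].min(),tt[:,1].max())
    b=cv2.cvtColor(c["img"],cv2.COLOR_RGB2HSV).astype(int); m=(b[...,0]>100)&(b[...,0]<130)&(b[...,1]>120)&(abs(P[...,2]-.044)<.006)&(P[...,0]>.47)&(P[...,0]<.6)&(abs(P[...,1]+.1)<.12)
    q=P[m][:,:2].astype(np.float32); r=cv2.minAreaRect(q); print(" arm rect",r); cen=q.mean(0); v=AX-np.array(r[0]); print(" theta from rect centre",-(np.arctan2(v[1],v[0])-PSI))
    return c
E
python3 - <<'E'
from h import *
c=ring(); delta(*goal(-.349,.043,.152))
p,_,_=now(); v=AX-p[:2]; print("tool theta",-(np.arctan2(v[1],v[0])-PSI),"rad",np.hypot(*v))
cv2.imwrite("pics/side7.png",cv2.resize(c["img"][180:340,180:340,::-1],None,fx=4,fy=4))
E
```

```text
time_s: 6.78
position: [0.4841, -0.0927, 0.1208]
ee_rot: [-3.139, -0.772, -3.042]
force: [1.4, -1.0, -9.2]
gripper_width: 0.0003
ring n 156 zmax [0.1747 0.1754] min [ 0.507 -0.129  0.119] max [ 0.519 -0.065  0.175]
 bar dir angle 0.10555861405716638 -> theta -0.12555861405716637
 bar y range -0.12015541760525977 -0.06538718169717173
 arm rect ((0.5303586721420288, -0.08929026126861572), (0.0848444476723671, 0.037569765001535416), 5.5099778175354)
 theta from rect centre -0.1151764906430991
shift tool mm [ -1.8 -52.7  -2.8] world mm [  8.4 -52.1   0.9] turn rotvec [ 0.1602  0.013  -0.1649]
t 6.8333 F [ 2.39 -0.44 -9.07] w 5.356912635956545e-05 q [-0.11  0.82  0.21  1.7  -0.02  1.39  1.77]
tool theta -0.10785850998956188 rad 0.2178142762394789
```

View pics/side7.png

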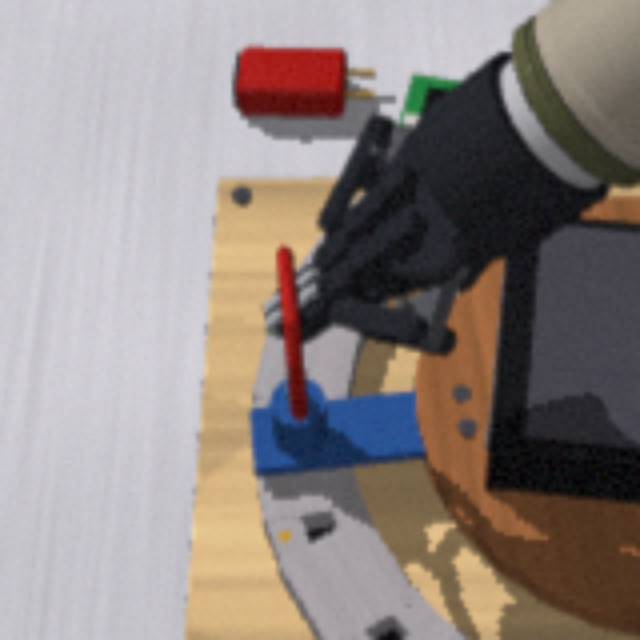

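```bash
python3 -m jog '[[0,-0.0095,0,0.031,0,-0.031,0],[0,-0.0095,0,0.031,0,-0.031,0],[0,-0.0095,0,0.031,0,-0.031,0],[0,-0.006,0,0.02,0,-0.02,0],[0,0,0,0,0,0,0]]'; 
python3 - <<'E'
from h import *
c=ring(); delta(*goal(-.349,.043,.152))
p,_,_=now(); v=AX-p[:2]; print("tool theta",-(np.arctan2(v[1],v[0])-PSI),"rad",np.hypot(*v))
E
```

```text
time_s: 7.25
position: [0.4896, -0.1244, 0.1199]
ee_rot: [-3.14, -0.772, -2.881]
force: [1.9, -0.2, -9.3]
gripper_width: -0.0001
ring n 226 zmax [0.1734 0.1747] min [ 0.507 -0.155  0.103] max [ 0.528 -0.087  0.175]
 bar dir angle 0.24753565368242886 -> theta -0.2675356536824289
 bar y range -0.1462629181583998 -0.09303872581533956
 arm rect ((0.5342200994491577, -0.11391648650169373), (0.08526717871427536, 0.03688307851552963), 13.56896686553955)
 theta from rect centre -0.26058067478036523
shift tool mm [  2.9 -20.2   0.4] world mm [  2.9 -20.1   1.7] turn rotvec [ 0.0483  0.0132 -0.05  ]
t 7.3 F [  1.58  -0.16 -10.02] w -0.0002650309420079645 q [-0.11  0.82  0.2   1.71  0.09  1.36  1.86]
tool theta -0.25702430356108463 rad 0.21756685622314478
```

```bash
python3 -m jog '[[0,-0.008,0,0.024,0,-0.024,0],[0,-0.007,0,0.018,0,-0.018,0],[0,0,0,0,0,0,0]]'; 
python3 - <<'E'
from h import *
c=ring(); delta(*goal(-.349,.043,.152))
p,_,_=now(); v=AX-p[:2]; print("tool theta",-(np.arctan2(v[1],v[0])-PSI),"rad",np.hypot(*v))
cv2.imwrite("pics/side8.png",cv2.resize(c["img"][180:340,180:340,::-1],None,fx=4,fy=4))
E
```

```text
time_s: 7.55
position: [0.4938, -0.1386, 0.1197]
ee_rot: [-3.141, -0.772, -2.82]
force: [1.6, -0.0, -9.3]
gripper_width: -0.0002
ring n 253 zmax [0.173  0.1747] min [ 0.508 -0.168  0.103] max [ 0.533 -0.1    0.175]
 bar dir angle 0.3097032065107842 -> theta -0.3297032065107842
 bar y range -0.16052385432124033 -0.10641531818810696
 arm rect ((0.5375650525093079, -0.12545910477638245), (0.08564598113298416, 0.03687393665313721), 17.80128288269043)
 theta from rect centre -0.3305903038033262
shift tool mm [ 3.5 -5.3  0.8] world mm [-1.2 -6.   1.9] turn rotvec [ 0.0057  0.0132 -0.0065]
t 7.6 F [ 1.07 -0.66 -8.97] w -0.00010770919858774832 q [-0.11  0.82  0.2   1.71  0.13  1.35  1.89]
tool theta -0.3248166654084192 rad 0.21738873164460576
```

View pics/side8.png

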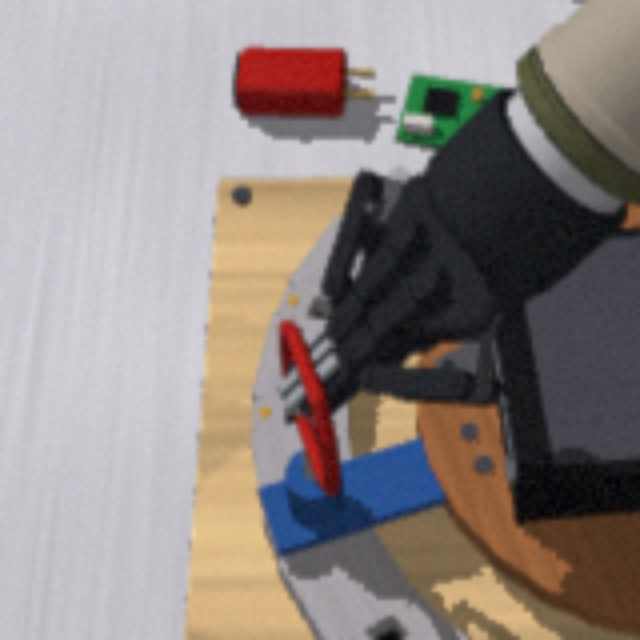

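```bash
python3 -m jog '[[0,-0.004,0,0.008,0,-0.008,0],[0,0,0,0,0,0,0]]'; 
python3 - <<'E'
from h import *
c=ring(); delta(*goal(-.349,.043,.152))
p,_,_=now(); v=AX-p[:2]; print("tool theta",-(np.arctan2(v[1],v[0])-PSI),"rad",np.hypot(*v))
E
```

```text
time_s: 7.77
position: [0.495, -0.1421, 0.1197]
ee_rot: [-3.141, -0.772, -2.81]
force: [1.6, -0.7, -8.4]
gripper_width: -0.0
ring n 253 zmax [0.1729 0.1751] min [ 0.509 -0.17   0.103] max [ 0.535 -0.105  0.175]
 bar dir angle 0.33283139053103866 -> theta -0.3528313905310387
 bar y range -0.1614679155248901 -0.10761413300150252
 arm rect ((0.5384712219238281, -0.12870344519615173), (0.085984006524086, 0.036172620952129364), 19.334117889404297)
 theta from rect centre -0.35018334493330155
shift tool mm [ 3.6 -1.5  0.8] world mm [-2.5 -2.4  2. ] turn rotvec [-0.0019  0.0132  0.0015]
t 7.8167 F [ 1.86 -0.27 -8.88] w 6.0794447078477484e-05 q [-0.11  0.82  0.2   1.71  0.14  1.35  1.9 ]
tool theta -0.34211627138147227 rad 0.21730030526709698
```

```bash
python3 -m jog '[[-0.002,0,0.002,0,0,0,0],[-0.002,0,0.002,0,0,0,0],[0,0,0,0,0,0,0]]';  python3 -m jog '[[-0.002,0,0.002,0,0,0,0],[0,0,0,0,0,0,0]]'; python3 - <<'E'
from h import *
c=ring()
E
```

```text
time_s: 8.07
position: [0.495, -0.1417, 0.1136]
ee_rot: [-3.141, -0.772, -2.811]
force: [1.2, -0.5, -8.3]
gripper_width: 0.0002
time_s: 8.23
position: [0.495, -0.1417, 0.1105]
ee_rot: [-3.141, -0.772, -2.811]
force: [2.3, 0.1, -8.2]
gripper_width: -0.0
ring n 250 zmax [0.1633 0.1649] min [ 0.508 -0.17   0.093] max [ 0.535 -0.104  0.165]
 bar dir angle 0.3374481457976977 -> theta -0.35744814579769774
 bar y range -0.16281929390591943 -0.10654026833043306
 arm rect ((0.538404107093811, -0.12799610197544098), (0.08636096119880676, 0.03655384108424187), 17.96120262145996)
 theta from rect centre -0.34615819812602555
```

The lift is now about 5 mm with 8 N still carried by the finger, so the pin is entering the hole. I'll keep lowering.

```bash
python3 -m jog '[[-0.002,0,0.002,0,0,0,0],[-0.002,0,0.002,0,0,0,0],[-0.003,0,0.003,0,0,0,0],[-0.003,0,0.003,0,0,0,0],[-0.001,0,0.001,0,0,0,0],[0,0,0,0,0,0,0]]'; python3 - <<'E'
from h import *
c=ring(); delta(*goal(-.349,.043,.121))
cv2.imwrite("pics/side9.png",cv2.resize(c["img"][180:340,180:340,::-1],None,fx=4,fy=4))
c=viewer.camera("wrist"); cv2.imwrite("pics/wrist9.png",cv2.resize(c["img"][180:330,190:390,::-1],None,fx=4,fy=4))
E
```

```text
time_s: 8.78
position: [0.4927, -0.1433, 0.097]
ee_rot: [-3.139, -0.779, -2.814]
force: [0.2, -0.8, 0.2]
gripper_width: -0.0003
ring n 248 zmax [0.1583 0.1604] min [ 0.508 -0.17   0.088] max [ 0.535 -0.104  0.16 ]
 bar dir angle 0.3389307247609979 -> theta -0.3589307247609979
 bar y range -0.16029952727576352 -0.10574450656507167
 arm rect ((0.5380551218986511, -0.1278434693813324), (0.085676409304142, 0.03766296058893204), 18.200578689575195)
 theta from rect centre -0.3446668490515854
shift tool mm [-4.1 -0.7  5. ] world mm [-0.3 -0.9 -6.5] turn rotvec [-0.001   0.0062 -0.0013]
t 8.8333 F [-0.26 -0.24  0.24] w 1.3521909616342338e-05 q [-0.11  0.85  0.2   1.71  0.14  1.32  1.89]
```

View pics/wrist9.png

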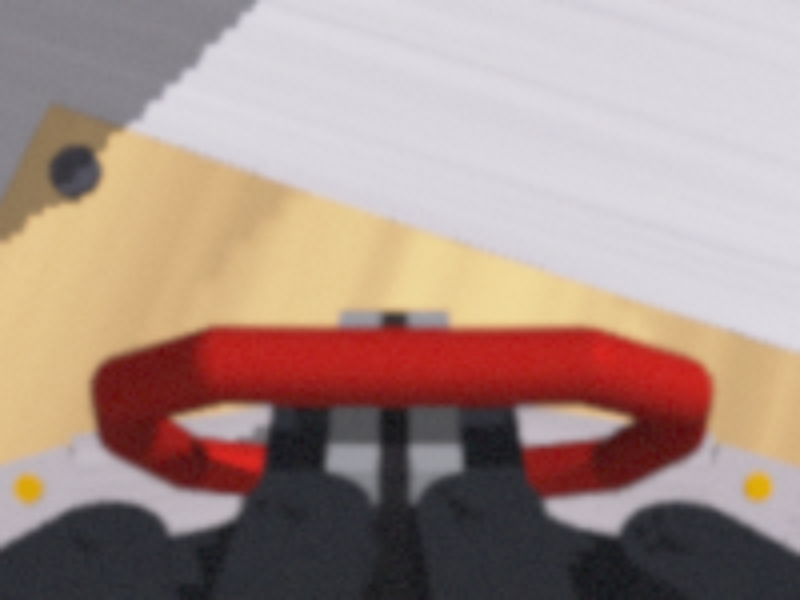

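View pics/side9.png

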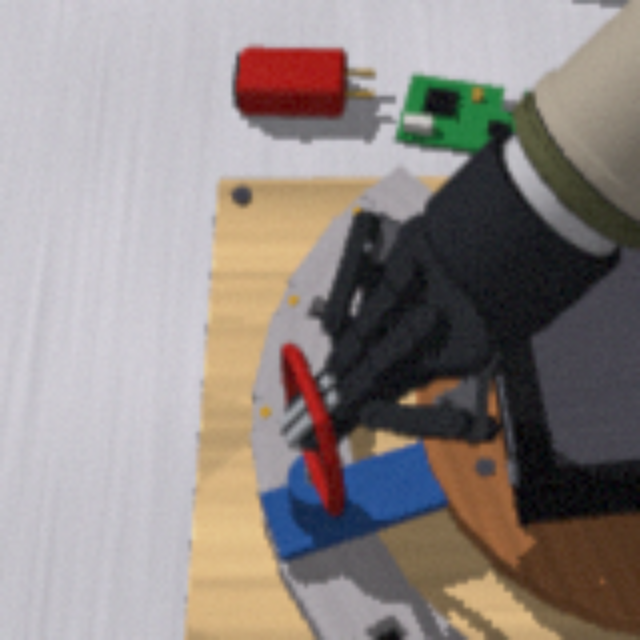

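The pin is home: ring top is back at 0.160 (start 0.1603), force is zero, and the fingers stand free inside the ring. Now I'll withdraw straight back.

```bash
python3 -m jog '[[-0.003,0,0.002,0,0,0,0],[-0.001,0,0,0,0,0,0],[0,0,-0.008,0,0,0,0],[0,0,-0.012,0,0,0,0],[0,0,-0.015,0,0,0,0],[0,0,-0.015,0,0,0,0],[0,0,-0.015,0,0,0,0],[0,0,-0.015,0,0,0,0],[0,0,0,0,0,0,0]]'; python3 - <<'E'
from h import *
c=ring(); delta(*goal(-.349,-.05,.121))
c=viewer.camera("wrist"); cv2.imwrite("pics/wrist10.png",c["img"][:,:,::-1])
E
```

```text
time_s: 9.63
position: [0.5512, -0.1232, 0.1548]
ee_rot: [-3.14, -0.78, -2.815]
force: [0.0, 0.0, 0.1]
gripper_width: -0.0003
ring n 295 zmax [0.1584 0.1603] min [ 0.508 -0.169  0.088] max [ 0.535 -0.104  0.16 ]
 bar dir angle 0.33218991581027046 -> theta -0.3521899158102705
 bar y range -0.16031925779587752 -0.10537235040095166
 arm rect ((0.5384339094161987, -0.12802737951278687), (0.08621414005756378, 0.03733201324939728), 17.91832733154297)
 theta from rect centre -0.34638646929020056
shift tool mm [-1.6 -1.  -4.9] world mm [4.6 0.5 2.4] turn rotvec [-0.0001  0.0044 -0.0015]
t 9.6833 F [-0.34 -0.06 -0.92] w 0.00024305057157019688 q [-0.13  0.84  0.2   1.55  0.12  1.5   1.91]
```

View pics/wrist10.png

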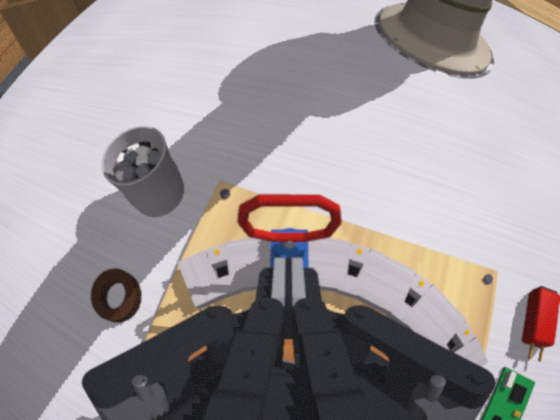

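The wrist view shows the fingers clear of the ring at (290,217). One free hole remains left of the blue arm, towards the cup, and three to the right. I'll rise clear.

```bash
python3 -m jog '[[0.012,0,-0.015,0,0,0,0],[0.018,0,-0.018,0,-0.05,0,0],[0.02,0,-0.02,0,-0.08,0,0],[0.02,0,-0.022,0,-0.08,0,0],[0.02,0,-0.025,0,-0.08,0,0],[0.015,0,-0.028,0,-0.08,0,0],[0.012,0,-0.03,0,-0.08,0,0],[0,0,-0.02,0,0,0,0],[0,0,0,0,0,0,0],[0,0,0,0,0,0,0]]'; python3 - <<'E'
from h import *
c=ring(); print(now()[2])
cv2.imwrite("pics/side11.png",c["img"][:,:,::-1])
c0=dict(np.load("side0.npz")); d=np.abs(c["img"].astype(int)-c0["img"]).sum(2)
P=cloud(c)
h=cv2.cvtColor(c["img"],cv2.COLOR_RGB2HSV).astype(int)
c=viewer.camera("top"); cv2.imwrite("pics/top11.png",c["img"][:,:,::-1])
E
```

```text
time_s: 10.57
position: [0.542, -0.1257, 0.3716]
ee_rot: [3.138, -0.328, -2.817]
force: [-0.6, 0.1, -1.2]
gripper_width: -0.0
ring n 289 zmax [0.1585 0.1599] min [ 0.508 -0.17   0.087] max [ 0.534 -0.104  0.16 ]
 bar dir angle 0.3259888432365017 -> theta -0.3459888432365017
 bar y range -0.16240644670048543 -0.10504243414410042
 arm rect ((0.5379213094711304, -0.1276620328426361), (0.08576932549476624, 0.037167027592659), 18.676584243774414)
 theta from rect centre -0.34341889475261733
{'time_s': 10.6167, 'qpos': array([-0.07577389,  0.39573707,  0.18908385,  1.5863538 ,  0.06018373,
        1.46670953,  1.98996065]), 'qvel': array([-0.00696575,  0.03364989, -0.00592038,  0.0063717 ,  0.00094399,
       -0.0037428 ,  0.00058909]), 'effort': array([-5.07898405e-01, -6.07824183e+01,  3.02998267e+00, -2.72619760e+01,
        4.96339034e-01,  1.23190351e+00,  4.58928058e-03]), 'position': array([ 0.54214736, -0.12547847,  0.37127909]), 'ee_rot': array([ 3.1372442 , -0.328281  , -2.81637369]), 'force': array([-0.35095578,  0.04706418, -0.04636462]), 'ft_torque': array([ 0.11829098, -0.30074052,  0.00900169]), 'gripper_width': -9.738017636290123e-05}
```

View pics/side11.png

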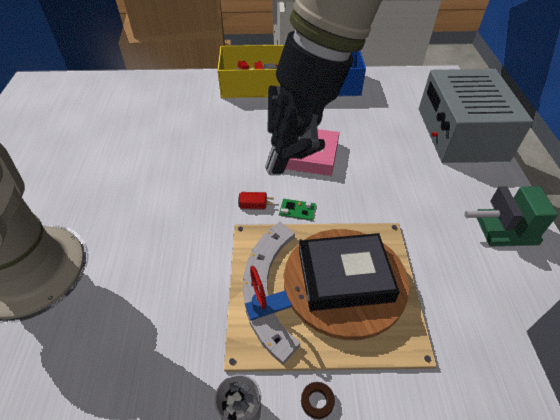

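View pics/top11.png

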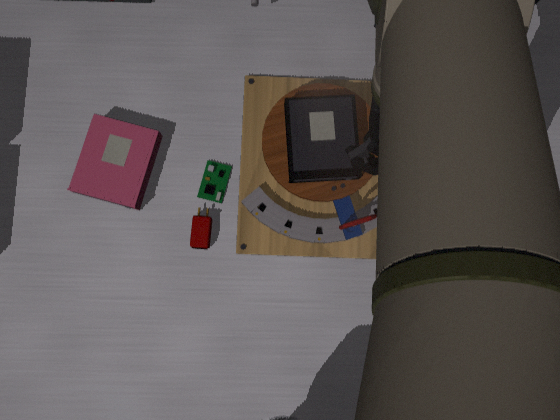

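```bash
python3 - <<'E'
from h import *
c1=viewer.camera("side"); c0=dict(np.load("side0.npz"))
for c in (c0,c1):
    P=cloud(c); m=(abs(P[...,2]-.089)<.004)&(np.hypot(P[...,0]-.701,P[...,1]+.073)<.125)
    r=cv2.minAreaRect(P[m][:,:2].astype(np.float32)); print("drive",m.sum(),np.round(r[0],4),np.round(r[1],3),r[2],"off",np.hypot(*(np.array(r[0])-AX)))
    h=cv2.cvtColor(c["img"],cv2.COLOR_RGB2HSV); H,S=h[...,0].astype(int),h[...,1].astype(int); X,Y,Z=P[...,0],P[...,1],P[...,2]
    for n,m in {"cup":(X>.4)&(X<.58)&(Y<-.24)&(Y>-.37)&(Z>.07),"toroid":(X>.58)&(X<.75)&(Y<-.28)&(Z>.008)&(Z<.03),"charger":(S>150)&((H<10)|(H>170))&(Y>.13)&(Z<.05)&(X>.4)&(X<.6)&(Y<.3),"pcb":(S>100)&(H>45)&(H<80)&(Y>.1)&(Y<.25)&(X>.5)&(X<.7)}.items():
        print(n,m.sum(),np.round(P[m].mean(0),4))
E
```

```text
drive 5283 [ 0.7005 -0.0692] [0.149 0.173] 75.03531646728516 off 0.003879032455866761
cup 1210 [ 0.4873 -0.3122  0.0777]
toroid 665 [ 0.6228 -0.3059  0.0175]
charger 423 [0.5039 0.1735 0.0243]
pcb 414 [0.6184 0.1548 0.0056]
drive 5292 [ 0.6989 -0.0691] [0.174 0.149] 4.576840400695801 off 0.004431227228192002
cup 1209 [ 0.4873 -0.312   0.0778]
toroid 674 [ 0.6226 -0.306   0.0174]
charger 423 [0.5039 0.1735 0.0243]
pcb 419 [0.6184 0.1546 0.0055]
```

All checks pass, so I'm handing in.

```bash
python3 -c "
from h import *
print(ticket.hand_in())"
```

```text
the job is handed in; nothing more can be done
None
```

The turntable is one hole round towards the tin cup (−y side) with the pin fully home, and I handed the job in at about 10.7 s of the 48 s. The hand-in reported no verdict.

I put the shut fingers through the red ring at 45°, lifted the pin about 17 mm and carried the arm round. I then lowered it into the hole, backed out along the fingers and rose clear.

Last checks:
- **Pin:** the ring's top is back at z = 0.160 m, the same as at the start.
- **Swing:** −0.343 to −0.346 rad, against a target of −0.349.
- **Drive:** it lies about 4 mm from the turntable centre, the same as at the start.
- **Other things:** cup, toroid, charger and circuit board are within 1 mm of where they were.
- **Robot:** the tool is about 0.37 m up and touching nothing. While lifting, the force on the tool was about 10 N.

One thing disagreed: the reported tool point (TCP) lies about 31 mm beyond the real end of the shut fingers. Two camera views showed this before I went into the ring, and I allowed for it.

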